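# Chuck a cup on the trimming wheel and hold the dead-man lever in the green

## Robot

A 7-joint arm with a two-finger parallel gripper is mounted at the origin on the work surface. World frame = base frame: x ahead of the robot, y to its left, z up, the work surface at z = 0. Lengths are in m, angles in rad, forces in N, time in s.
With the tool pointing down it reaches from about 0.4 to 0.85 m from the base axis. Payload 10.4 kg.
Tool frame: the origin (TCP) lies between the finger pads; the fingertips stand tcp_to_tips ahead of it and the grasp point (between the pads) lies 8 mm behind it (tcp_to_tips is the distance from the TCP to the fingertips, in m); z points along the fingers, y is the line along which they close (so a half turn about z gives the same grasp; the last joint's range is limited). The gripper opens to 85 mm and grips with 20 to 120 N. Pads are 22 mm wide; open, the fingers measure 114 mm over their backs; the gripper's body (76 mm by 85 mm) begins 54 mm behind the grasp point. The pads swing forward as they close: fully open they stand 13 mm farther back than shut.
Start: joints at [1.22, 0.332, -0.065, 1.46, 0.022, 1.35, -0.088], TCP at [0.201, -0.592, 0.242] pointing down, gripper open.
Joint ranges: [-2.6, 2.6], [-0.5, 2.12], [-1.47, 1.34], [0.16, 2.42], [-1.27, 4.41], [0.06, 2.06], [-2.6, 2.6]. Speed limits (rad/s): [2.22, 2.22, 2.79, 2.79, 3.14, 3.14, 3.14].

## Interface

Orientations are given as a unit quaternion [x, y, z, w].
In Python, from workcell import * gives the robot as it stands.
- The arm moves only by the tool apply_moves, never from a script. Its argument "rows" is a list of rows, each an object of numbers: "x", "y", "z": the shift along the tool's x, y, z in mm; "ax", "ay", "az": the turn, a rotation vector about the tool's x, y, z in degrees; "gripper": the closure, from 0 (fully open) to 1 (shut). A call has 1 to 5 rows; each row shifts and turns the commanded pose from where the row before left it, along the tool's axes as they then stand; what a row does not reach is not made up. A row lasts 1/12 s, in which the tool goes at most 41.7 mm and 7.16 degrees, less where a joint would pass 70% of its speed; a pose out of reach is approached as far as the arm can. A call with a gripper value outside its range is refused whole. The fingers move at their own pace and stop on an object; "newtons" is the grip in N (left out, the last holds). Time passes only in rows, so rows that do not move let the fingers close. It gives the time, the measured TCP pose, the force, the opening and the grip force at its end, in the units of the state.
- get_obs(): the state, without advancing time (a new reading comes with each control period).
- camera(name): name is "scene" or "top" or "wrist"; returns a dict with "color" (384x512x3 uint8, red, green, blue), "fov_y" (degrees; the focal length in pixels is half the picture's height over the tangent of half this angle, whatever the lens; pixels are square), "cx", "cy" (the principal point, pixels), "rvec" (rotation vector, rad) and "tvec" (3), from world to camera coordinates, as OpenCV has them. Camera axes: x right, y down, z forward; pixel columns grow to the right and rows downward; lengths in m; the calibration is good to about 2 mm. A picture is of the moment at which its call begins. There is no depth.
- hand_in(): hands the job in; it is judged then, once.
The state is a dict: "clock": time; "joint_pos": joint angles; "joint_velocities": joint speeds; "tau": joint torques, N m; "position": TCP position; "ee_rot": TCP orientation; "ft_force": force on the tool from outside, world axes, zero at the start; "torque": the same for the moment, N m; "grip_width": opening from 0.0 (shut) to 1.0 (fully open); "grasp_force": force on a finger pad.
Only numpy, scipy, OpenCV 4.12 (cv2) and the standard library are available. Lean on these libraries where they do the work, as an engineer would, in place of code of your own. Each camera call takes 0.05 s, during which the arm holds its last target. There are 200 camera calls.

## Task

Close the trimming chuck on the cup that stands loosely in it: turn the ring clockwise (seen from above) by its orange peg until all three jaws grip the cup firmly in the middle, and let go of the peg. Then press the yellow pad of the spring-loaded run lever down with the gripper's fingers until the dial pointer is in the green band, never letting it reach the red, and finish while still holding it there: do not let go at the end. Leave everything else on the table where it is, and do not knock the cup over.

Things in the scene. Friction and masses are not known exactly. Their poses are not given: they have to be found in the camera images.
- chuck: self-centring trimming chuck fixed to the table: a round fixture with a fixed grey deck (192 mm across, its top 55 mm above the table) and below it a knurled aluminium ring (264 mm across, from 30 to 45 mm above the table) that turns. Origin on its vertical axis at table height; z up. Its yaw varies.
- sleeve (a joint): turn of the ring about the chuck's axis, rad: 0 = jaws fully open (start), growing clockwise seen from above, stop at 1.0. Each rad moves all jaws 28 mm inwards; they grip the cup at about 0.71 rad and the ring then resists strongly. It turns stiffly (about 3 N at the peg), stays where it is left and keeps most of the grip; a last push of 10 to 15 N at the peg grips firmly.
- handle (a point): the orange upright peg on the ring, by which it is turned: 18 mm across, 118 mm from the chuck's axis, from the ring's top at 45 mm to 115 mm above the table; it has a steel collar 25 mm across up to 49 mm. This point is on the peg's axis at its very top, 115 mm above the table. At the start the peg lies on the robot's side of the chuck (at pi + 0.35 rad about z in the chuck's frame).
- jaw0: blue jaw with a smooth white nylon face, 26 mm wide, standing 30 mm above the deck (top at 85 mm above the table); its origin lies on the chuck's axis at deck height when open and shifts inwards with the jaw; the jaw stands in its +x direction (0 deg about z from the chuck's x axis). That face is 65 mm from the axis when open.
- jaw1: blue jaw with a smooth white nylon face, 26 mm wide, standing 30 mm above the deck (top at 85 mm above the table); its origin lies on the chuck's axis at deck height when open and shifts inwards with the jaw; the jaw stands in its +x direction (120 deg about z from the chuck's x axis). That face is 65 mm from the axis when open.
- jaw2: blue jaw with a smooth white nylon face, 26 mm wide, standing 30 mm above the deck (top at 85 mm above the table); its origin lies on the chuck's axis at deck height when open and shifts inwards with the jaw; the jaw stands in its +x direction (240 deg about z from the chuck's x axis). That face is 65 mm from the axis when open.
- cup: clay-coloured unglazed cup standing upside down on the chuck's deck between the jaws, up to 9 mm off-centre (the closing jaws slide it to the middle): 90 mm across over its lower 35 mm, narrowing to a foot ring 56 mm across, 72 mm tall, 0.2 to 0.4 kg; origin at the centre of its underside (55 mm above the table), z up.
- control: grey run-control box fixed to the table, 125 by 120 mm, 70 mm tall; its lever sticks out towards its -x side (the robot's side). Origin at table height on the centre line, 40 mm in front of the box's face (the box spans x from 40 to 165 mm in this frame); the lever's hinge axis runs along y at x = 42 mm, 88 mm above the table. Its yaw varies.
- pointer (a joint): turn of the black dial pointer (38 mm long, on top of the control box), rad: 0 = lever up at rest, growing clockwise seen from above as the lever goes down, 4 times as far as the lever. White up to 0.64, green band 0.64 to 1.12, yellow 1.12 to 1.36, red above 1.36, end at 1.68 (lever stop). The bands lie on the far (+x) half of the dial.
- run_lever: spring-loaded steel run lever, origin on its hinge axis; it reaches 133 mm along its own -x and swings down 0.42 rad at most (0.16 to 0.28 rad is the green band, 0.22 its middle). The spring pushes back at the pad with about 4 N at the top, 7 N in the middle of the green and 11 N at the stop, and lifts the lever when it is let go.
- pad_top (a point): middle of the upper face of the yellow pad at the lever's free end, 110 mm from the hinge axis; pad 46 mm long (along the lever), 50 mm wide, 12 mm thick. 96 mm above the table when the lever is up (about 24 mm lower in the middle of the green); x points along the lever towards the box, z up out of the pad.
- spare_cup: cream unglazed cup standing upside down on the table, 90 mm across at its rim below, 72 mm tall; origin at the centre of its underside. A bystander.
- rib: flat round wooden shaping disc, 64 mm across, 12 mm thick, lying flat; origin at the centre of its underside. A bystander.
- loop_tool: loop trimming tool, dark wooden handle with a wire loop, 160 mm long, 14 mm thick, lying along its x axis (loop to +x); origin under the middle of its length. A bystander.
- coffee_cup: red takeaway cup, closed, 76 mm across at its top, 98 mm tall, standing; origin at the centre of its underside. A bystander.
- bottle: unglazed clay bottle with a narrow neck, 100 mm across, 222 mm tall, standing; origin at the centre of its underside. A bystander.
- glaze_jar: blue jar with a white cap, 68 mm across, 90 mm tall, standing; origin at the centre of its underside. A bystander.
Mind the look-alikes: they are no part of the job. Leave any black look-alike of the cup alone.

How it is judged:
By the outcome, as a careful person would: the job done as asked, in the order asked, and still so for the second after the job is handed in, while the arm keeps its last pose, push and grip.
It also fails if it takes over 51 s, if anything falls off the work surface, if the arm or the gripper's body presses on something with over 40 N, if the wrist force passes 120 N, or if a joint passes its speed limit or range.

## Working session

There is one attempt and no reset: what is moved stays moved. The work goes in short steps, Python scripts to look and compute and a tool call to move; the robot and the scene stay as the last step left them, time stands still between calls to the robot, and variables do not carry over. Pictures are saved under pics/ and viewed, at most 10 in all, crops included, and the job is handed in when it is done.

Besides the shell and the picture viewer there is one more tool, called as name(argument=value, ...), one argument or row to a line, values as JSON. apply_moves: Moves the arm, as the interface text tells. Its arguments: {"type":"object","properties":{"rows":{"type":"array","items":{"type":"object","properties":{"x":{"type":"number"},"y":{"type":"number"},"z":{"type":"number"},"ax":{"type":"number"},"ay":{"type":"number"},"az":{"type":"number"},"gripper":{"type":"number"}}}},"newtons":{"type":"number"}},"required":["rows"]}

```bash
mkdir -p pics
cat > h.py <<'E'
from workcell import *
import numpy as np, cv2
from scipy.spatial.transform import Rotation as R
def cam(n):
    c=camera(n); im=cv2.cvtColor(c["color"],cv2.COLOR_RGB2BGR); return c,im
def ray(c,u,v,z):
    f=192/np.tan(np.radians(c["fov_y"])/2)
    M=cv2.Rodrigues(np.array(c["rvec"],float))[0]; t=np.array(c["tvec"],float).ravel()
    o=-M.T@t; d=M.T@np.array([(u-c["cx"])/f,(v-c["cy"])/f,1.])
    return o+d*(z-o[2])/d[2]
E
python3 - <<'E'
from h import *
a=[cam(n)[1] for n in("scene","top")]
cv2.imwrite("pics/a.png",cv2.resize(a[0],(800,600)));cv2.imwrite("pics/b.png",cv2.resize(a[1],(800,600)))
o=get_obs();print(o)
E
```

```text
{'clock': 0.1, 'joint_pos': array([ 1.22037807,  0.33281365, -0.06471715,  1.46081681,  0.02158447,
        1.34990528, -0.08849616]), 'joint_velocities': array([-1.31685499e-03, -1.65841431e-03, -6.75031709e-06, -3.35208567e-03,
        1.00104096e-03, -2.83579399e-04,  4.20945378e-04]), 'tau': array([ 6.25376415e-04, -6.26749206e+01,  4.86627908e-02, -3.92424452e+01,
        1.62820512e-02,  7.08460328e-03,  2.09032135e-05]), 'position': array([ 0.20115042, -0.59142167,  0.24161176]), 'ee_rot': array([ 9.86593898e-01,  1.63193413e-01, -1.18759809e-04, -6.12817136e-04]), 'ft_force': array([ 0.13264443,  0.80436654, -0.01224139]), 'torque': array([ 0.0145065 , -0.01053328, -0.00125837]), 'grasp_force': 0.0, 'grip_width': 0.9993788770298779}
```

View pics/a.png

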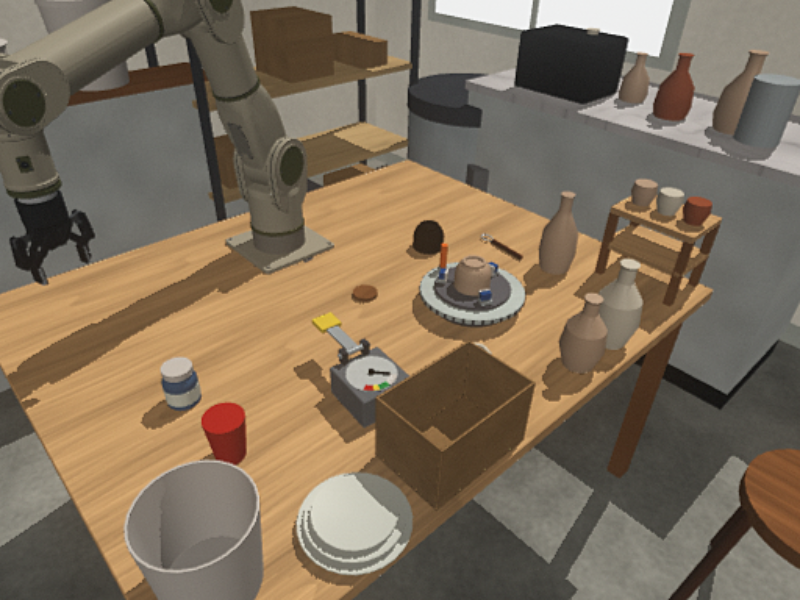

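View pics/b.png

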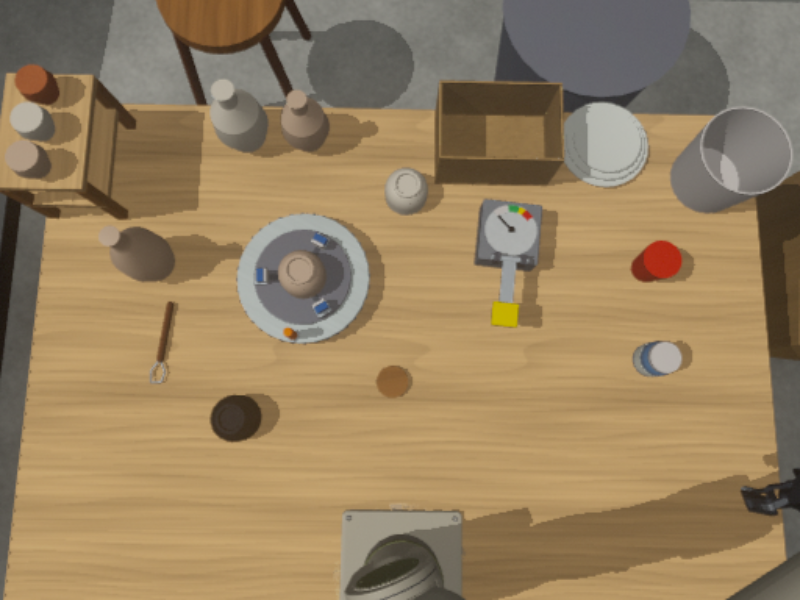

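The target is the clay cup in the chuck, at (300,272) in the top view. Its look-alikes are the black cup at (236,417) and the cream cup at (407,190); both stay put. The peg is at (289,333), the jaws at (262,275), (320,240) and (320,307), and the pad at (505,315) with the box at (510,235).

Run:
```python
from h import *
c,im=cam("top")
hsv=cv2.cvtColor(im,cv2.COLOR_BGR2HSV)
def blobs(name,lo,hi,z,mn=8):
    m=cv2.inRange(hsv,lo,hi); n,l,s,ce=cv2.connectedComponentsWithStats(m)
    for i in range(1,n):
        if s[i,4]>=mn: print(name,s[i,4],ce[i].round(1),ray(c,*ce[i],z).round(4))
blobs("orange",(5,180,150),(16,255,255),.115)
blobs("blue",(100,120,80),(125,255,255),.085)
blobs("yellow",(24,180,120),(34,255,255),.096,60)
m=cv2.inRange(hsv,(24,180,120),(34,255,255));m[:180]=0
ct=max(cv2.findContours(m,0,2)[0],key=cv2.contourArea)
for p in cv2.boxPoints(cv2.minAreaRect(ct)): print("padcorner",p.round(1),ray(c,*p,.096).round(4))
# lever / box
for p in ((504.5,315),(509,262)): print(ray(c,p[0]*.64,p[1]*.64,.09))
crop=im[120:230,140:370]; cv2.imwrite("pics/c.png",cv2.resize(crop,None,fx=3.4,fy=3.4,interpolation=2))
print(ray(c,303*.64,277*.64,.045))
```

```text
orange 12 [419.2 161.5] [ 0.6099 -0.4792  0.115 ]
orange 8 [415.1 171. ] [ 0.5807 -0.4652  0.115 ]
orange 16 [423.3 175.9] [ 0.566  -0.4889  0.115 ]
blue 24 [204.4 152.2] [0.6351 0.1672 0.085 ]
blue 24 [166.  175.5] [0.5611 0.2801 0.085 ]
blue 29 [205.3 196.1] [0.5003 0.1598 0.085 ]
yellow 252 [322.7 200.7] [ 0.4899 -0.1907  0.096 ]
padcorner [313.7 207.5] [ 0.4693 -0.1635  0.096 ]
padcorner [315.1 192.5] [ 0.5143 -0.1684  0.096 ]
padcorner [331.8 194.2] [ 0.51   -0.2182  0.096 ]
padcorner [330.3 209.1] [ 0.4651 -0.2129  0.096 ]
[ 0.48804324 -0.19220823  0.09      ]
[ 0.59187555 -0.20244462  0.09      ]
[0.56442279 0.20183331 0.045     ]
```

View pics/c.png

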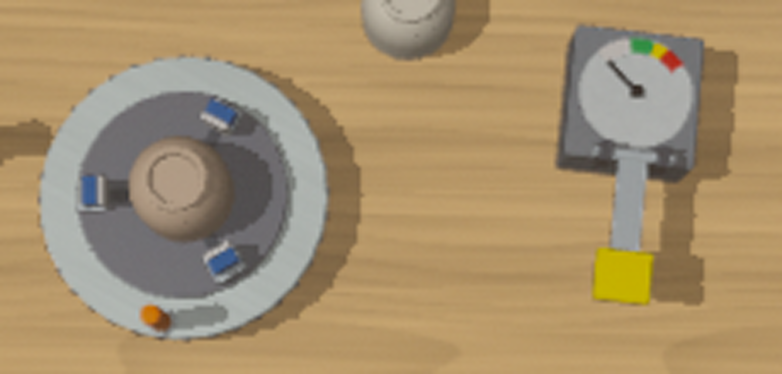

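Run:
```python
import workcell
print([n for n in dir(workcell) if n[0]!='_'], getattr(workcell,'tcp_to_tips',None))
```

```text
['MotionError', 'camera', 'get_obs', 'hand_in', 'tcp_to_tips'] 0.011
```

apply_moves(
  rows=[
    {"x":30,"y":-24},
    {"x":30,"y":-24},
    {"x":30,"y":-24},
    {"x":30,"y":-24},
    {"x":30,"y":-24},
  ],
)

```text
invalid input at $.rows[0]: expected keys x, y, z, ax, ay, az, gripper
```

apply_moves(
  rows=[
    {"x":30,"y":-24},
    {"x":30,"y":-24},
    {"x":30,"y":-24},
    {"x":30,"y":-24},
    {"x":30,"y":-24},
  ],
)

```text
invalid input at $.rows[0]: expected keys x, y, z, ax, ay, az, gripper
```

apply_moves(
  rows=[
    {"x":30,"y":-24,"z":0,"ax":0,"ay":0,"az":0,"gripper":0},
    {"x":30,"y":-24,"z":0,"ax":0,"ay":0,"az":0,"gripper":0},
    {"x":30,"y":-24,"z":0,"ax":0,"ay":0,"az":0,"gripper":0},
    {"x":30,"y":-24,"z":0,"ax":0,"ay":0,"az":0,"gripper":0},
    {"x":30,"y":-24,"z":0,"ax":0,"ay":0,"az":0,"gripper":0},
  ],
)

```text
clock: 0.57
position: [0.3052, -0.4281, 0.2421]
ee_rot: [0.987, 0.163, -0.0, -0.0]
ft_force: [1.2, -1.3, 1.1]
grip_width: 1.001
grasp_force: 0.0
```

apply_moves(
  rows=[
    {"x":30,"y":-24,"z":0,"ax":0,"ay":0,"az":0,"gripper":0},
    {"x":30,"y":-24,"z":0,"ax":0,"ay":0,"az":0,"gripper":0},
    {"x":30,"y":-24,"z":0,"ax":0,"ay":0,"az":0,"gripper":0},
    {"x":30,"y":-24,"z":0,"ax":0,"ay":0,"az":0,"gripper":0},
    {"x":30,"y":-24,"z":0,"ax":0,"ay":0,"az":0,"gripper":0},
  ],
)

```text
clock: 0.98
position: [0.4085, -0.2661, 0.2423]
ee_rot: [0.987, 0.163, -0.0, 0.0]
ft_force: [0.4, -0.5, 0.1]
grip_width: 0.998
grasp_force: 0.0
```

apply_moves(
  rows=[
    {"x":16,"y":-37,"z":0,"ax":0,"ay":0,"az":0,"gripper":0},
    {"x":16,"y":-37,"z":0,"ax":0,"ay":0,"az":0,"gripper":0},
    {"x":16,"y":-37,"z":0,"ax":0,"ay":0,"az":0,"gripper":0},
    {"x":16,"y":-37,"z":0,"ax":0,"ay":0,"az":0,"gripper":0},
    {"x":16,"y":-37,"z":0,"ax":0,"ay":0,"az":0,"gripper":0},
  ],
)

```text
clock: 1.4
position: [0.4238, -0.0651, 0.2422]
ee_rot: [0.987, 0.163, -0.0, 0.0]
ft_force: [1.0, 0.1, 0.1]
grip_width: 0.998
grasp_force: 0.0
```

apply_moves(
  rows=[
    {"x":16,"y":-37,"z":0,"ax":0,"ay":0,"az":0,"gripper":0},
    {"x":16,"y":-37,"z":0,"ax":0,"ay":0,"az":0,"gripper":0},
    {"x":16,"y":-37,"z":0,"ax":0,"ay":0,"az":0,"gripper":0},
    {"x":16,"y":-37,"z":0,"ax":0,"ay":0,"az":0,"gripper":0},
    {"x":16,"y":-37,"z":0,"ax":0,"ay":0,"az":0,"gripper":0},
  ],
)

```text
clock: 1.82
position: [0.44, 0.1358, 0.2425]
ee_rot: [0.987, 0.163, 0.0, 0.0]
ft_force: [1.2, 0.3, -0.0]
grip_width: 0.999
grasp_force: 0.0
```

apply_moves(
  rows=[
    {"x":16,"y":-37,"z":0,"ax":0,"ay":0,"az":0,"gripper":0},
    {"x":16,"y":-37,"z":0,"ax":0,"ay":0,"az":0,"gripper":0},
    {"x":0,"y":0,"z":0,"ax":0,"ay":0,"az":-7,"gripper":0},
    {"x":0,"y":0,"z":0,"ax":0,"ay":0,"az":-7,"gripper":0},
    {"x":0,"y":0,"z":0,"ax":0,"ay":0,"az":-7,"gripper":0},
  ],
)

```text
clock: 2.23
position: [0.4464, 0.2151, 0.2419]
ee_rot: [0.939, 0.344, -0.0, -0.0]
ft_force: [-0.3, -1.3, -0.3]
grip_width: 1.001
grasp_force: 0.0
```

apply_moves(
  rows=[
    {"x":0,"y":0,"z":0,"ax":0,"ay":0,"az":-7,"gripper":0},
    {"x":0,"y":0,"z":0,"ax":0,"ay":0,"az":-7,"gripper":0},
    {"x":0,"y":0,"z":0,"ax":0,"ay":0,"az":-7,"gripper":0},
    {"x":0,"y":0,"z":0,"ax":0,"ay":0,"az":-7,"gripper":0},
    {"x":0,"y":0,"z":0,"ax":0,"ay":0,"az":-7,"gripper":0},
  ],
)

```text
clock: 2.65
position: [0.4467, 0.2141, 0.2421]
ee_rot: [0.793, 0.61, -0.0, 0.0]
ft_force: [-0.4, 0.3, 0.1]
grip_width: 1.001
grasp_force: 0.0
```

apply_moves(
  rows=[
    {"x":0,"y":0,"z":0,"ax":0,"ay":0,"az":-7,"gripper":0},
    {"x":0,"y":0,"z":0,"ax":0,"ay":0,"az":-7,"gripper":0},
    {"x":0,"y":0,"z":0,"ax":0,"ay":0,"az":-7,"gripper":0},
    {"x":0,"y":0,"z":0,"ax":0,"ay":0,"az":-7,"gripper":0},
    {"x":0,"y":0,"z":0,"ax":0,"ay":0,"az":-7,"gripper":0},
  ],
)

```text
clock: 3.07
position: [0.4467, 0.2141, 0.2421]
ee_rot: [0.573, 0.82, -0.0, 0.0]
ft_force: [0.8, 0.7, 0.2]
grip_width: 1.0
grasp_force: 0.0
```

apply_moves(
  rows=[
    {"x":0,"y":0,"z":0,"ax":0,"ay":0,"az":-7,"gripper":0},
    {"x":0,"y":0,"z":0,"ax":0,"ay":0,"az":-7,"gripper":0},
    {"x":0,"y":0,"z":0,"ax":0,"ay":0,"az":-7,"gripper":0},
    {"x":0,"y":0,"z":0,"ax":0,"ay":0,"az":-7,"gripper":0},
    {"x":0,"y":0,"z":0,"ax":0,"ay":0,"az":-7,"gripper":0},
  ],
)

```text
clock: 3.48
position: [0.4467, 0.2141, 0.2421]
ee_rot: [0.3, 0.954, -0.0, -0.0]
ft_force: [-0.4, -0.1, 0.6]
grip_width: 0.999
grasp_force: 0.0
```

apply_moves(
  rows=[
    {"x":0,"y":0,"z":0,"ax":0,"ay":0,"az":-7,"gripper":0},
    {"x":0,"y":0,"z":0,"ax":0,"ay":0,"az":-7,"gripper":0},
    {"x":0,"y":0,"z":0,"ax":0,"ay":0,"az":-7,"gripper":0},
    {"x":0,"y":0,"z":0,"ax":0,"ay":0,"az":-7,"gripper":0},
    {"x":0,"y":0,"z":0,"ax":0,"ay":0,"az":0,"gripper":0},
  ],
)

```text
clock: 3.9
position: [0.4468, 0.2141, 0.2421]
ee_rot: [0.06, 0.998, -0.0, -0.0]
ft_force: [0.2, 0.7, 0.9]
grip_width: 1.001
grasp_force: 0.0
```

Run:
```python
from h import *
o=get_obs();print(o["joint_pos"].round(2),o["position"],R.from_quat(o["ee_rot"]).as_matrix().round(3))
c,im=cam("wrist")
hsv=cv2.cvtColor(im,cv2.COLOR_BGR2HSV)
m=cv2.inRange(hsv,(5,170,120),(16,255,255)); n,l,s,ce=cv2.connectedComponentsWithStats(m)
for i in range(1,n):
    if s[i,4]>30: print(s[i],ce[i],ray(c,*ce[i],.115),ray(c,*ce[i],.08))
M=cv2.Rodrigues(np.array(c["rvec"],float))[0];print("cam",-M.T@np.array(c["tvec"]).ravel(),M[2])
cv2.imwrite("pics/d.png",im)
```

```text
[ 0.58  0.21 -1.22  1.75  0.2   1.33  0.76] [0.44675497 0.21405921 0.24210088] [[-0.993  0.12  -0.   ]
 [ 0.12   0.993 -0.   ]
 [ 0.    -0.    -1.   ]]
[81 88 16  8 35] [88.94285714 91.25714286] [0.34656644 0.08204534 0.115     ] [0.34330955 0.06292146 0.08      ]
[258 167  18  32 323] [267.48606811 186.56346749] [0.44606892 0.21962258 0.115     ] [0.45626507 0.21909958 0.08      ]
cam [0.37065534 0.22349087 0.37386983] [ 0.29717373 -0.03645372 -0.9541273 ]
```

View pics/d.png

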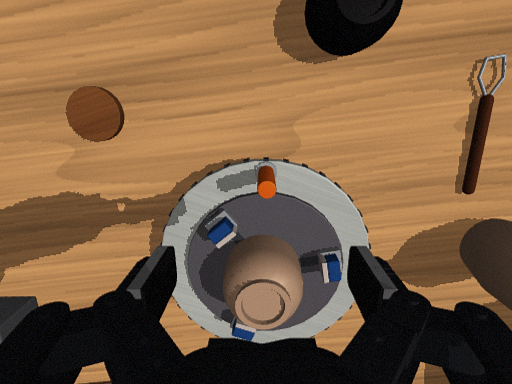

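The wrist view shows the orange peg's top at about (267,189). It is roughly 2 mm in x and 4 mm in y off the TCP axis, with the jaws clear of both fingers. Next I descend and grip the peg.

apply_moves(
  rows=[
    {"x":-2,"y":4.5,"z":35,"ax":0,"ay":0,"az":0,"gripper":0},
    {"x":0,"y":0,"z":35,"ax":0,"ay":0,"az":0,"gripper":0},
    {"x":0,"y":0,"z":35,"ax":0,"ay":0,"az":0,"gripper":0},
    {"x":0,"y":0,"z":30,"ax":0,"ay":0,"az":0,"gripper":0},
    {"x":0,"y":0,"z":30,"ax":0,"ay":0,"az":0,"gripper":0},
  ],
)

```text
clock: 4.37
position: [0.449, 0.2182, 0.0755]
ee_rot: [0.065, 0.998, -0.0, -0.0]
ft_force: [0.5, -0.3, 0.4]
grip_width: 1.001
grasp_force: 0.0
```

apply_moves(
  rows=[
    {"x":0,"y":0,"z":0,"ax":0,"ay":0,"az":0,"gripper":1},
    {"x":0,"y":0,"z":0,"ax":0,"ay":0,"az":0,"gripper":1},
    {"x":0,"y":0,"z":0,"ax":0,"ay":0,"az":0,"gripper":1},
    {"x":0,"y":0,"z":0,"ax":0,"ay":0,"az":0,"gripper":1},
    {"x":0,"y":0,"z":0,"ax":0,"ay":0,"az":0,"gripper":1},
  ],
  newtons=30,
)

```text
clock: 4.78
position: [0.4505, 0.2188, 0.079]
ee_rot: [0.064, 0.998, 0.0, 0.001]
ft_force: [-0.9, 0.3, -0.6]
grip_width: 0.3
grasp_force: 0.0
```

apply_moves(
  rows=[
    {"x":0,"y":0,"z":0,"ax":0,"ay":0,"az":0,"gripper":1},
    {"x":0,"y":0,"z":0,"ax":0,"ay":0,"az":0,"gripper":1},
    {"x":0,"y":0,"z":0,"ax":0,"ay":0,"az":0,"gripper":1},
    {"x":0,"y":0,"z":0,"ax":0,"ay":0,"az":0,"gripper":1},
    {"x":0,"y":0,"z":0,"ax":0,"ay":0,"az":0,"gripper":1},
  ],
)

```text
clock: 5.2
position: [0.4503, 0.2186, 0.0787]
ee_rot: [0.063, 0.998, 0.0, 0.001]
ft_force: [-1.6, -1.5, 7.9]
grip_width: 0.203
grasp_force: 29.1
```

apply_moves(
  rows=[
    {"x":-0.3,"y":8.2,"z":0,"ax":0,"ay":0,"az":4,"gripper":1},
    {"x":-0.3,"y":8.2,"z":0,"ax":0,"ay":0,"az":4,"gripper":1},
    {"x":-0.3,"y":8.2,"z":0,"ax":0,"ay":0,"az":4,"gripper":1},
    {"x":-0.3,"y":8.2,"z":0,"ax":0,"ay":0,"az":4,"gripper":1},
    {"x":-0.3,"y":8.2,"z":0,"ax":0,"ay":0,"az":4,"gripper":1},
  ],
)

```text
clock: 5.62
position: [0.4624, 0.2576, 0.0788]
ee_rot: [0.237, 0.971, -0.0, 0.001]
ft_force: [-0.8, -4.5, 9.5]
grip_width: 0.201
grasp_force: 29.2
```

```bash
cat > s.py <<'E'
from h import *
o=get_obs();p=o["position"]-np.array([.5655,.2024,0]);q=o["ee_rot"]
a=np.arctan2(p[1],p[0]);F=o["ft_force"]
print(o["clock"],"ang",np.degrees(a),"r",np.hypot(*p[:2]),"z",p[2],"yaw",np.degrees(2*np.arctan2(q[1],q[0])),"Ft(cw)",F@[np.sin(a),-np.cos(a),0],"Fr",F@[np.cos(a),np.sin(a),0],F.round(1),o["joint_pos"].round(2))
E
python3 s.py
```

```text
5.6167 ang 151.80776060134377 r 0.1169243272325338 z 0.07876149845401577 yaw 152.5288685162435 Ft(cw) -4.348366477751395 Fr -1.452983183097931 [-0.8 -4.5  9.5] [ 0.23  0.46 -0.98  1.85  0.44  1.06  0.17]
```

apply_moves(
  rows=[
    {"x":-0.2,"y":8.2,"z":0,"ax":0,"ay":0,"az":4,"gripper":1},
    {"x":-0.2,"y":8.2,"z":0,"ax":0,"ay":0,"az":4,"gripper":1},
    {"x":-0.2,"y":8.2,"z":0,"ax":0,"ay":0,"az":4,"gripper":1},
    {"x":-0.2,"y":8.2,"z":0,"ax":0,"ay":0,"az":4,"gripper":1},
    {"x":0,"y":0,"z":0,"ax":0,"ay":0,"az":0,"gripper":1},
  ],
)

```text
clock: 6.03
position: [0.482, 0.285, 0.0788]
ee_rot: [0.371, 0.929, 0.001, 0.001]
ft_force: [4.2, -1.6, 6.3]
grip_width: 0.199
grasp_force: 30.3
```

```bash
python3 s.py
```

```text
6.0333 ang 135.30431881234009 r 0.11740132204163548 z 0.0787958259961084 yaw 136.50372723183287 Ft(cw) 1.7926660543407091 Fr -4.111858671512061 [ 4.2 -1.6  6.3] [ 0.11  0.5  -0.9   1.78  0.44  1.07 -0.13]
```

apply_moves(
  rows=[
    {"x":0,"y":2,"z":0,"ax":0,"ay":0,"az":1,"gripper":1},
    {"x":0,"y":2,"z":0,"ax":0,"ay":0,"az":1,"gripper":1},
    {"x":0,"y":2,"z":0,"ax":0,"ay":0,"az":1,"gripper":1},
    {"x":0,"y":0,"z":0,"ax":0,"ay":0,"az":0,"gripper":1},
  ],
)

```text
clock: 6.37
position: [0.4855, 0.2883, 0.0788]
ee_rot: [0.393, 0.92, 0.0, 0.001]
ft_force: [-0.3, -3.1, 8.7]
grip_width: 0.204
grasp_force: 30.4
```

```bash
python3 s.py
```

```text
6.3667 ang 132.9689588713057 r 0.11743338119370147 z 0.07877031644586435 yaw 133.75777956714836 Ft(cw) -2.334101207894218 Fr -2.07122704166806 [-0.3 -3.1  8.7] [ 0.1   0.51 -0.88  1.77  0.44  1.08 -0.17]
```

apply_moves(
  rows=[
    {"x":0,"y":2,"z":0,"ax":0,"ay":0,"az":1,"gripper":1},
    {"x":0,"y":1,"z":0,"ax":0,"ay":0,"az":0.5,"gripper":1},
    {"x":0,"y":0,"z":0,"ax":0,"ay":0,"az":0,"gripper":1},
  ],
)

```text
clock: 6.62
position: [0.4875, 0.2903, 0.0788]
ee_rot: [0.404, 0.915, 0.0, 0.001]
ft_force: [1.2, -4.3, 9.5]
grip_width: 0.204
grasp_force: 30.5
```

```bash
python3 s.py
```

```text
6.6167 ang 131.60106290247742 r 0.11749642625556408 z 0.07876669130312138 yaw 132.28803455529462 Ft(cw) -1.9681180946327526 Fr -4.069085103720165 [ 1.2 -4.3  9.5] [ 0.09  0.51 -0.88  1.76  0.44  1.08 -0.2 ]
```

apply_moves(
  rows=[
    {"x":0,"y":2,"z":0,"ax":0,"ay":0,"az":1,"gripper":1},
    {"x":0,"y":0,"z":0,"ax":0,"ay":0,"az":0,"gripper":1},
  ],
)

```text
clock: 6.78
position: [0.4885, 0.2911, 0.0787]
ee_rot: [0.413, 0.911, -0.001, 0.001]
ft_force: [-3.2, -6.7, 13.7]
grip_width: 0.201
grasp_force: 30.9
```

```bash
python3 s.py
```

```text
6.7833 ang 130.9606781913783 r 0.11747773621840342 z 0.07874690247142713 yaw 131.2684936244182 Ft(cw) -6.819894646232628 Fr -2.968726735537686 [-3.2 -6.7 13.7] [ 0.08  0.51 -0.87  1.75  0.44  1.08 -0.22]
```

apply_moves(
  rows=[
    {"x":0,"y":1.5,"z":0,"ax":0,"ay":0,"az":0.5,"gripper":1},
    {"x":0,"y":0,"z":0,"ax":0,"ay":0,"az":0,"gripper":1},
  ],
)

```text
clock: 6.95
position: [0.4888, 0.2914, 0.0787]
ee_rot: [0.416, 0.909, -0.002, 0.001]
ft_force: [-8.3, -11.7, 17.6]
grip_width: 0.204
grasp_force: 31.6
```

```bash
python3 s.py
```

```text
6.95 ang 130.7514578624561 r 0.11746672694273617 z 0.07869767062973622 yaw 130.80429820157167 Ft(cw) -13.946853532920485 Fr -3.452982572100476 [ -8.3 -11.7  17.6] [ 0.08  0.51 -0.87  1.75  0.44  1.09 -0.22]
```

apply_moves(
  rows=[
    {"x":0,"y":0,"z":0,"ax":0,"ay":0,"az":0,"gripper":1},
    {"x":0,"y":0,"z":0,"ax":0,"ay":0,"az":0,"gripper":1},
    {"x":0,"y":0,"z":0,"ax":0,"ay":0,"az":0,"gripper":1},
  ],
)

```text
clock: 7.2
position: [0.4888, 0.2914, 0.0787]
ee_rot: [0.416, 0.909, -0.002, 0.001]
ft_force: [-7.3, -11.6, 18.6]
grip_width: 0.194
grasp_force: 31.5
```

```bash
python3 s.py
```

```text
7.2 ang 130.7672632950667 r 0.11747190053311625 z 0.07868592657974399 yaw 130.8341244112442 Ft(cw) -13.102892301725676 Fr -3.996029114678398 [ -7.3 -11.6  18.6] [ 0.08  0.51 -0.87  1.75  0.44  1.09 -0.22]
```

apply_moves(
  rows=[
    {"x":0,"y":0,"z":0,"ax":0,"ay":0,"az":0,"gripper":0.4},
    {"x":0,"y":0,"z":0,"ax":0,"ay":0,"az":0,"gripper":0.4},
    {"x":0,"y":0,"z":0,"ax":0,"ay":0,"az":0,"gripper":0.4},
    {"x":0,"y":0,"z":0,"ax":0,"ay":0,"az":0,"gripper":0.4},
    {"x":0,"y":0,"z":0,"ax":0,"ay":0,"az":0,"gripper":0.4},
  ],
)

```text
clock: 7.62
position: [0.489, 0.2931, 0.0773]
ee_rot: [0.416, 0.909, 0.0, -0.0]
ft_force: [0.5, -0.3, -0.3]
grip_width: 0.6
grasp_force: 0.0
```

```bash
python3 s.py
```

```text
7.6167 ang 130.12449177971183 r 0.11867162104441832 z 0.07728337952787018 yaw 130.80467296799688 Ft(cw) 0.16743054393536397 Fr -0.5809573034595202 [ 0.5 -0.3 -0.3] [ 0.08  0.52 -0.87  1.75  0.44  1.08 -0.23]
```

apply_moves(
  rows=[
    {"x":0,"y":0,"z":-33,"ax":0,"ay":0,"az":0,"gripper":0.4},
    {"x":0,"y":0,"z":-33,"ax":0,"ay":0,"az":0,"gripper":0.4},
    {"x":0,"y":0,"z":-33,"ax":0,"ay":0,"az":0,"gripper":0.4},
    {"x":0,"y":0,"z":-33,"ax":0,"ay":0,"az":0,"gripper":0.4},
    {"x":0,"y":0,"z":0,"ax":0,"ay":0,"az":0,"gripper":1},
  ],
)

```text
clock: 8.03
position: [0.4909, 0.2953, 0.2157]
ee_rot: [0.416, 0.909, 0.003, 0.003]
ft_force: [-0.0, 0.3, -0.3]
grip_width: 0.476
grasp_force: 0.0
```

apply_moves(
  rows=[
    {"x":-28,"y":-24,"z":0,"ax":0,"ay":0,"az":0,"gripper":1},
    {"x":-28,"y":-24,"z":0,"ax":0,"ay":0,"az":0,"gripper":1},
    {"x":-28,"y":-24,"z":0,"ax":0,"ay":0,"az":0,"gripper":1},
    {"x":-28,"y":-24,"z":0,"ax":0,"ay":0,"az":0,"gripper":1},
    {"x":-28,"y":-24,"z":0,"ax":0,"ay":0,"az":0,"gripper":1},
  ],
)

```text
clock: 8.45
position: [0.4893, 0.1071, 0.2091]
ee_rot: [0.416, 0.909, 0.0, 0.0]
ft_force: [0.5, -0.2, -0.1]
grip_width: 0.002
grasp_force: 0.0
```

apply_moves(
  rows=[
    {"x":-28,"y":-24,"z":0,"ax":0,"ay":0,"az":0,"gripper":1},
    {"x":-28,"y":-24,"z":0,"ax":0,"ay":0,"az":0,"gripper":1},
    {"x":-28,"y":-24,"z":0,"ax":0,"ay":0,"az":0,"gripper":1},
    {"x":-28,"y":-24,"z":0,"ax":0,"ay":0,"az":0,"gripper":1},
    {"x":-28,"y":-24,"z":0,"ax":0,"ay":0,"az":0,"gripper":1},
  ],
)

```text
clock: 8.87
position: [0.4899, -0.0775, 0.2093]
ee_rot: [0.416, 0.909, -0.0, 0.0]
ft_force: [0.9, -0.4, -0.1]
grip_width: -0.003
grasp_force: 0.0
```

apply_moves(
  rows=[
    {"x":-28,"y":-24,"z":0,"ax":0,"ay":0,"az":0,"gripper":1},
    {"x":-28,"y":-24,"z":0,"ax":0,"ay":0,"az":0,"gripper":1},
    {"x":-28,"y":-24,"z":0,"ax":0,"ay":0,"az":0,"gripper":1},
    {"x":0,"y":0,"z":0,"ax":0,"ay":0,"az":7,"gripper":1},
    {"x":0,"y":0,"z":0,"ax":0,"ay":0,"az":7,"gripper":1},
  ],
)

```text
clock: 9.28
position: [0.49, -0.189, 0.2087]
ee_rot: [0.528, 0.849, 0.0, -0.0]
ft_force: [0.5, 0.8, -0.2]
grip_width: 0.003
grasp_force: 0.0
```

apply_moves(
  rows=[
    {"x":0,"y":0,"z":0,"ax":0,"ay":0,"az":7,"gripper":1},
    {"x":0,"y":0,"z":0,"ax":0,"ay":0,"az":7,"gripper":1},
    {"x":0,"y":0,"z":0,"ax":0,"ay":0,"az":7,"gripper":1},
    {"x":0,"y":0,"z":0,"ax":0,"ay":0,"az":7,"gripper":1},
    {"x":0,"y":0,"z":0,"ax":0,"ay":0,"az":5,"gripper":1},
  ],
)

```text
clock: 9.7
position: [0.4906, -0.1862, 0.2091]
ee_rot: [0.746, 0.665, 0.0, -0.0]
ft_force: [0.6, -0.8, 0.0]
grip_width: -0.002
grasp_force: 0.0
```

```bash
python3 s.py
python3 - <<'E'
from h import *
c,im=cam("wrist"); c2,im2=cam("top")
cv2.imwrite("pics/e.png",np.vstack([np.hstack([im,np.zeros((384,288,3),np.uint8)])[:, :800],cv2.resize(im2[120:230,140:370],(450,215))[:, :].repeat(1,0) if 0 else cv2.copyMakeBorder(cv2.resize(im2[120:230,140:370],(450,215)),0,0,0,350,0)]))
hsv=cv2.cvtColor(im2,cv2.COLOR_BGR2HSV)
m=cv2.inRange(hsv,(100,120,80),(125,255,255)); n,l,s,ce=cv2.connectedComponentsWithStats(m)
for i in range(1,n):
    if s[i,4]>8: print(ray(c2,*ce[i],.085).round(4))
E
```

```text
9.7 ang -100.90718763256463 r 0.3957373175363591 z 0.20905316040201813 yaw 83.4352250562818 Ft(cw) -0.7137017999286307 Fr 0.6694790341179432 [ 0.6 -0.8  0. ] [ 0.83  0.19 -0.62  1.74  0.11  1.25  0.07]
[0.6177 0.1769 0.085 ]
[0.5614 0.2603 0.085 ]
[0.5167 0.1713 0.085 ]
```

View pics/e.png

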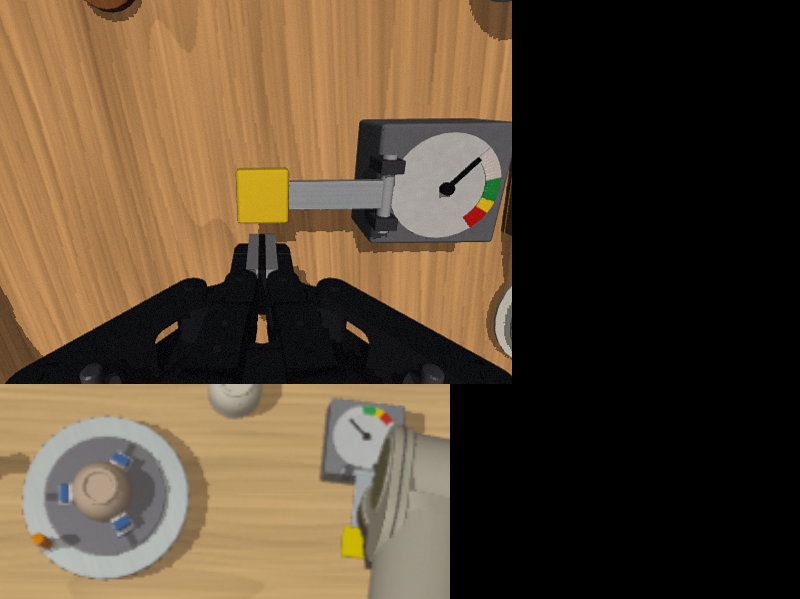

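The wrist view shows the pad centre at (263,195). The pointer runs from (447,189) to (480,159), still in white just before the green at (492,189). In the top view all three jaws are against the cup, which is centred, and the peg is free.

apply_moves(
  rows=[
    {"x":-4.5,"y":0,"z":25,"ax":0,"ay":0,"az":0,"gripper":1},
    {"x":0,"y":0,"z":25,"ax":0,"ay":0,"az":0,"gripper":1},
    {"x":0,"y":0,"z":25,"ax":0,"ay":0,"az":0,"gripper":1},
    {"x":0,"y":0,"z":20,"ax":0,"ay":0,"az":0,"gripper":1},
    {"x":0,"y":0,"z":0,"ax":0,"ay":0,"az":0,"gripper":1},
  ],
)

```text
clock: 10.22
position: [0.4878, -0.19, 0.1104]
ee_rot: [0.743, 0.669, -0.001, -0.003]
ft_force: [-0.2, -0.4, -1.1]
grip_width: 0.003
grasp_force: 0.0
```

apply_moves(
  rows=[
    {"x":0,"y":0,"z":4,"ax":0,"ay":0,"az":0,"gripper":1},
    {"x":0,"y":0,"z":4,"ax":0,"ay":0,"az":0,"gripper":1},
    {"x":0,"y":0,"z":4,"ax":0,"ay":0,"az":0,"gripper":1},
    {"x":0,"y":0,"z":4,"ax":0,"ay":0,"az":0,"gripper":1},
    {"x":0,"y":0,"z":0,"ax":0,"ay":0,"az":0,"gripper":1},
  ],
)

```text
clock: 10.63
position: [0.4907, -0.191, 0.0987]
ee_rot: [0.744, 0.668, 0.0, 0.001]
ft_force: [-1.0, 1.2, 5.3]
grip_width: 0.002
grasp_force: 2.2
```

Run:
```python
from h import *
o=get_obs();print(o["position"],o["ft_force"])
c,im=cam("wrist"); cv2.imwrite("pics/f.png",im)
```

```text
[ 0.49070898 -0.19099     0.09867113] [-1.01509339  1.16998756  5.25011831]
```

View pics/f.png

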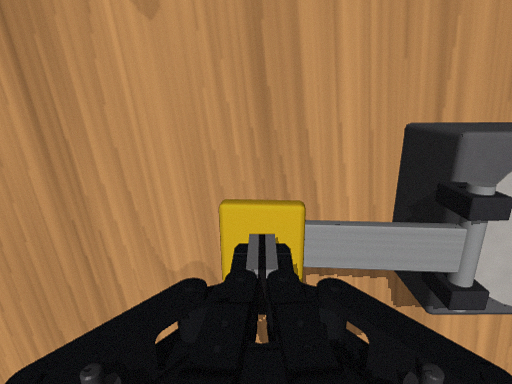

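The closed fingertips rest on the pad near its centre, at about (263,245), with 5 N of contact force. The dial has left the wrist view, so the scene and top views will serve for reading it.

apply_moves(
  rows=[
    {"x":0,"y":0,"z":4,"ax":0,"ay":0,"az":0,"gripper":1},
    {"x":0,"y":0,"z":4,"ax":0,"ay":0,"az":0,"gripper":1},
    {"x":0,"y":0,"z":4,"ax":0,"ay":0,"az":0,"gripper":1},
    {"x":0,"y":0,"z":3,"ax":0,"ay":0,"az":0,"gripper":1},
    {"x":0,"y":0,"z":0,"ax":0,"ay":0,"az":0,"gripper":1},
  ],
)

```text
clock: 11.1
position: [0.4914, -0.1911, 0.0841]
ee_rot: [0.744, 0.668, 0.001, 0.001]
ft_force: [2.3, 0.6, 6.7]
grip_width: 0.004
grasp_force: 3.3
```

Run:
```python
from h import *
o=get_obs();print(o["position"],o["ft_force"])
c,a=cam("scene"); c2,b=cam("top")
a=cv2.resize(a[190:280,185:305],(480,360),interpolation=2); b=cv2.resize(b[120:180,295:355],(320,320),interpolation=2)
cv2.imwrite("pics/g.png",np.hstack([a,cv2.copyMakeBorder(b,0,40,0,0,0)]))
```

```text
[ 0.49143091 -0.19105606  0.08413707] [2.28955083 0.64717357 6.66917172]
```

View pics/g.png

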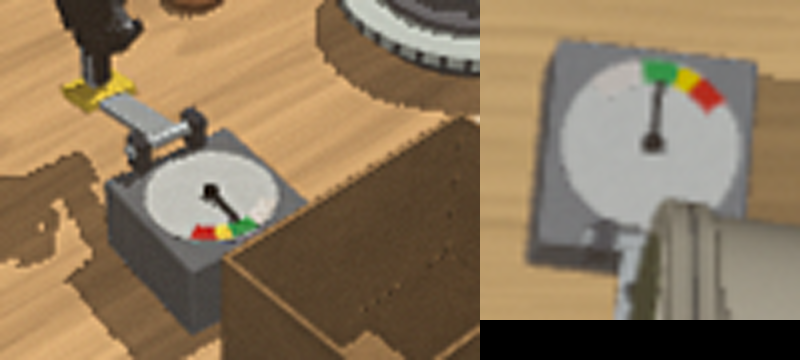

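The pointer tip at (660,80) in the top crop lies mid-green (645–677), and the scene crop agrees, with the pointer ending at the green at (240,222). I let it settle briefly, then hand in while still pressing.

apply_moves(
  rows=[
    {"x":0,"y":0,"z":0,"ax":0,"ay":0,"az":0,"gripper":1},
    {"x":0,"y":0,"z":0,"ax":0,"ay":0,"az":0,"gripper":1},
    {"x":0,"y":0,"z":0,"ax":0,"ay":0,"az":0,"gripper":1},
  ],
)

```text
clock: 11.45
position: [0.4914, -0.1911, 0.0846]
ee_rot: [0.744, 0.668, 0.001, 0.001]
ft_force: [1.3, -0.1, 7.5]
grip_width: -0.001
grasp_force: 3.3
```

```bash
python3 -c "
from h import *
o=get_obs();print(o['position'],o['ft_force'])
print(hand_in())"
```

```text
[ 0.49143232 -0.19108944  0.08457366] [ 1.27682157 -0.09603477  7.49111249]
the job is handed in; nothing more can be done
None
```

I closed the chuck on the centred cup with a last push of about 13–14 N, let go of the peg, and handed the job in at about 11.5 s with the run lever still held down and the pointer mid-green.

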